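# Clamp a glued LED driver at the set force

## Task

The lid of the LED driver lying on its own on the bench has just been glued: lay the driver in the bed of the curing clamp between its corner guides, fins up and either way round, swing the clamp's arm in over it until it meets its stop, and tighten the wing knob until the little brass tab springs out of the side of the bed. Stop there, because screwing on well past that point crushes the lid, and leave the other things on the bench where they are.

Things in the scene. Friction and masses are not known exactly. Their poses are not given: they have to be found in the camera images.
- driver: The loose LED driver: pale box 64 x 122 x 39 mm (x, y, z), 0.35 to 0.55 kg, finned top, lying on the bench with its fins up. Origin: centre of its underside, z up, y along the 122 mm length. Grasp it across the 64 mm width near its middle. Other drivers in the room (stack at the back, one on the white hole plate) are fixed.
- clamp_base: The curing clamp, fixed to the bench: aluminium base plate 150 x 216 x 10 mm (x, y, z), origin under its centre, axes as nest. On it stand the bed (a grey frame 88 x 146 mm, its top 36 mm above the bench, round a sprung platen with a black rubber face), the post, and a steel stop pin for the arm, 9 mm thick, at x -17, y +41 mm, its top 118 mm above the bench.
- nest (a point): Centre of the rubber face of the bed's platen, 42 mm above the bench, where the centre of the driver's underside belongs. y runs along the bed, towards the post; z up. Four bent steel corner guides leave 70 x 128 mm (x, y), 3 mm all round the driver; their flared tops are 61 mm above the bench. Between them the long sides are open over 84 mm. Pressed, the platen sinks up to 9 mm.
- post (a point): On the vertical axis of the clamp's post, 112 mm above the bench (mid-height of the arm), 95 mm from the nest centre along nest +y; the arm turns about it. The nut on the post reaches 143 mm above the bench.
- swing_arm (a joint): Angle of the clamp's arm about the post (rad): 0 = swung in over the bed against the stop pin, pointing along nest -y; it grows counter-clockwise seen from above: at 1.57 the arm points along nest +x, clear of the bed; 1.9 is the end. 1.2 to 1.75 at the start. It stays where it is left (0.15 Nm of friction).
- bar_mid (a point): In the middle of the arm's grey bar, 55 mm from the post axis, 112 mm above the bench; its -y axis points along the arm, away from the post. The bar is 24 mm wide, 22 mm high and free from 17 to 73 mm from the post axis. At the arm's end is a round grey boss 44 mm wide, 98 to 126 mm above the bench, with the vertical screw in it, 95 mm from the post axis.
- knob_grip (a point): On the axis of the black wing knob on top of the arm's boss, at mid-height of its wing, 145 mm above the bench: a flat bar 54 mm long (this point's x axis), 11 mm thick (y axis) and 21 mm high, on a round hub 28 mm wide. The wing's underside is 8 mm above the boss. The knob turns but keeps its height; it drives the screw down 2 mm per radian.
- wing_knob (a joint): Turn of the wing knob (rad), growing as it is tightened, clockwise seen from above; 0 to 1.0 at the start. The foot meets the driver at about 2.5; from there the force rises from about 4 N by 7 N per radian. The tab springs out at 12 to 15 N, between 3.4 and 4.0; at 24 N, over 1 rad later, the lid is crushed. It stays where it is left; turning takes 0.08 to 0.15 Nm.
- force_tab (a joint): Travel of the brass indicator tab out of the side of the bed (m): 0 = flush, 0.010 = fully out. Inside, a catch under the platen holds it back; when the platen has sunk far enough, at the set force, a spring throws it out at once.
- tab_end (a point): Middle of the outer end of the brass indicator tab, 20 mm wide and 5 mm thick, in a black slot in the bed's nest -x side (towards the robot), 45 mm from the nest centre, 22 mm above the bench; flush at the start, it moves along nest -x.
- clamp_screw: The clamp's screw with its round steel pressure foot, 28 mm wide, under the arm's boss; the origin lies on the screw's axis and sinks with it. The foot's underside is 84 to 86 mm above the bench at the start; the top of a driver in the bed is 81 mm above it. The pressing force is that of this foot on the driver.
- tape_roll: Bystander: black roll of tape, 91 mm wide and 18 mm high, lying at the left; origin under its centre.
- marker: Bystander: black felt marker, 138 x 17 mm, lying beyond the driver; origin under its centre.
- gauge_block: Bystander: pale metal block 36 x 36 x 30 mm to the right; origin under its centre.
- tape_measure: Bystander: tape measure 30 x 68 x 58 mm standing on its foot at the right; origin under its centre.
Things that resemble listed ones, but are neither listed nor needed, are in the scene too. Leave any black or blue look-alike of the driver alone.

How it is judged:
On the way, in this order (a step that is already met when the one before it is completed fails the run):
1. the driver lies flat on the platen, between the corner guides (horizontal distance between driver and nest below 0.006 m and z of driver in the frame of nest below 0.003 m and angle between the y axis of driver and the y axis of nest, either way round below 0.09 rad and angle between driver's own z axis and vertical below 0.05 rad), for 0.2 s.
2. the arm is swung in over the driver, against its stop (value of joint swing_arm below 0.06 rad and horizontal distance between driver and nest below 0.006 m), for 0.1 s.
3. the tab has sprung out and the foot presses on the driver (value of joint force_tab above 0.008 m and contact force between clamp_screw and driver above 10 N), for 0.2 s.
At the end, for the whole second after the job is handed in: The driver lies flat, fins up, between the corner guides (centre within 6 mm, within 0.09 rad of the nest's length, either way round, tilt under 0.05 rad); the arm is within 0.06 rad of its stop; the tab is out by more than 8 mm and the foot presses on the driver with more than 10 N (all of step 2 and all of step 3 and z of driver in the frame of nest below 0.003 m and angle between the y axis of driver and the y axis of nest, either way round below 0.09 rad and angle between driver's own z axis and vertical below 0.05 rad); the robot touches nothing.
It fails at once if the lid is crushed: the foot presses on the driver with more than 24 N (contact force between clamp_screw and driver above 24 N).
It fails at once if a bystander (tape roll, marker, gauge block, tape measure) is moved by more than 30 mm (distance of any of tape_roll, marker, gauge_block, tape_measure from where it was at the start of the episode above 0.03 m).
It also fails if it takes over 69 s, if anything falls off the work surface, if the arm or the gripper's body presses on something with over 40 N, if the wrist force passes 120 N, or if a joint passes its speed limit or range.

## Robot

A 6-joint arm with a two-finger parallel gripper is mounted at the origin on a cart in front of the work surface, level with it; the furniture and walls round the work are solid. World frame = base frame: x ahead of the robot, y to its left, z up, the work surface at z = 0. Lengths are in m, angles in rad, forces in N, time in s.
With the tool pointing down it reaches from about 0.35 to 0.775 m from the base axis. Payload 7.3 kg.
Tool frame: the origin (TCP) lies at the centre of the arm's flange, where the gripper is bolted on; the fingertips stand 178 mm ahead of it and the grasp point (between the pads) lies 159 mm ahead of it; z points along the fingers, x is the direction in which the jaws open and shut, and the axes are right-handed (so a half turn about z gives the same grasp; the last joint's range is limited). The gripper opens to 92 mm and grips with 3 to 60 N. Pads are 19 mm wide; open, the fingers measure 130 mm over their backs; the gripper's body (75 mm by 190 mm) begins 47 mm behind the grasp point.
Start: joints at [1.085, 0.342, 1.524, -0, 1.275, -0.146], TCP at [0.175, 0.495, 0.405] pointing down, gripper open.
Joint ranges: [-2.53, 2.53], [-0.77, 2.02], [0.04, 2.7], [-1, 4.14], [0.28, 2.66], [-3.11, 3.11]. Speed limits (rad/s): [2.57, 2.57, 3.14, 3.14, 3.14, 3.14].

## Interface

Orientations are given as a unit quaternion [x, y, z, w].
In Python, from station import sensors, eyes, close_job gives the robot as it stands.
- The arm moves only by the tool send_rows, never from a script. Its argument "plan" is a list that holds one entry, the list of rows, each a list of 4 numbers: the shift along the tool's x, y, z in units of 30 mm (1.0 is 30 mm), then the turn about the tool's z in units of 5 degrees (1.0 is 5 degrees). In form: [[[dx, dy, dz, spin], ...]]. A call has 1 to 12 rows; each row is the pose to reach, as a shift and turn from the pose measured when the call began, along the tool's axes at that moment; what a row does not reach only later rows make up. A row lasts 1/10 s, in which the tool goes at most 50 mm and 8.59 degrees, less where a joint would pass 70% of its speed; a pose out of reach is approached as far as the arm can. A call with a gripper value outside its range is refused whole. "grip" is the finger opening in mm, from 0 to 91.8, set as the call begins (left out, the last holds). The fingers move at their own pace and stop on an object; the grip force is fixed at half the most. Time passes only in rows, so rows that repeat a pose let the fingers close. It gives the time, the measured TCP pose, the force and the opening at its end, in the units of the state.
- sensors.get_obs(): the state, without advancing time (a new reading comes with each control period).
- eyes.snapshot(name): name is "scene" or "top" or "wrist"; returns the picture (400x640x3 uint8, blue, green, red); there is no depth.
- eyes.camera_info(name): a dict with "intrinsics" (3x3 intrinsics, pixels), "world_from_camera" (4x4, takes a point from camera to world coordinates); the wrist camera has in their place "mount" (4x4, takes a point from camera to tool coordinates, whose origin is the TCP and whose axes are the tool frame's). Camera axes: x right, y up, looking along -z (the intrinsics and any distortion apply to the point x, -y, -z); pixel columns grow to the right and rows downward; lengths in m; the calibration is good to about 2 mm. A picture is of the moment at which its call begins: read the wrist's pose just before it. camera_info takes no time and is no camera call.
- close_job(): hands the job in, once; it reports no verdict.
The state is a dict: "time_s": time; "qpos": joint angles; "qvel": joint speeds; "tau": joint torques, N m; "ee_pos": TCP position; "tcp_rot": TCP orientation; "wrist_force": force on the tool from outside, world axes, zero at the start; "moment": the same for the moment, N m; "width": finger opening in m.
Only numpy, scipy, OpenCV 4.12 (cv2) and the standard library are available. Lean on these libraries where they do the work, as an engineer would, in place of code of your own. Each camera call takes 0.05 s, during which the arm holds its last target. There are 200 camera calls.

## Working session

There is one attempt and no reset: what is moved stays moved. The work goes in short steps, Python scripts to look and compute and a tool call to move; the robot and the scene stay as the last step left them, time stands still between calls to the robot, and variables do not carry over. Pictures are saved under pics/ and viewed, about 8 in all and at most 12, crops included, and the job is handed in when it is done.

Besides the shell and the picture viewer there is one more tool, called after "Emit:" by a JSON object that holds its "api" and its "payload". send_rows: Moves the arm, as the interface text tells. Its arguments: {"type":"object","properties":{"plan":{"type":"array","items":{"type":"array","items":{"type":"array","items":{"type":"number"}}}},"grip":{"type":"number"}},"required":["plan"]}

```bash
mkdir -p pics; ls
python3 - <<'E'
from station import sensors, eyes
import cv2,json
o=sensors.get_obs(); print({k:(v if not hasattr(v,'tolist') else [round(x,4) for x in v.tolist()]) for k,v in o.items()})
for n in("scene","top"):
    cv2.imwrite(f"pics/{n}0.png",eyes.snapshot(n)); print(n,eyes.camera_info(n))
print(eyes.camera_info("wrist"))
E
```

```text
pics
{'time_s': 0.0, 'qpos': [1.085, 0.3427, 1.525, -0.0, 1.2754, -0.146], 'qvel': [0.0001, 0.0015, 0.0017, 0.0003, -0.0008, 0.0007], 'tau': [0.0005, -43.1232, -24.4218, 0.0717, 0.0559, -0.0002], 'ee_pos': [0.1749, 0.4949, 0.404], 'tcp_rot': [0.8165, 0.5774, -0.0007, 0.0004], 'wrist_force': [0.0342, 0.2818, 1.157], 'moment': [-0.0172, 0.0134, 0.0204], 'width': 0.09200699958096911}
scene {'intrinsics': array([[500.52510732,   0.        , 318.12653395],
       [  0.        , 500.52510732, 203.74645217],
       [  0.        ,   0.        ,   1.        ]]), 'world_from_camera': array([[ 0.53628973,  0.42592126, -0.72868677, -0.45888939],
       [-0.8436825 ,  0.24560098, -0.47736777, -0.66294392],
       [-0.0243549 ,  0.87078771,  0.4910556 ,  0.7924024 ],
       [ 0.        ,  0.        ,  0.        ,  1.        ]])}
top {'intrinsics': array([[368.28701694,   0.        , 322.75209781],
       [  0.        , 368.28701694, 195.92774811],
       [  0.        ,   0.        ,   1.        ]]), 'world_from_camera': array([[ 0.02619038,  0.99490699, -0.09733522,  0.47232838],
       [-0.99964582,  0.02652553,  0.00215066, -0.00354203],
       [ 0.00472157,  0.09724442,  0.99524933,  1.37311524],
       [ 0.        ,  0.        ,  0.        ,  1.        ]])}
{'intrinsics': array([[284.16226556,   0.        , 324.52677246],
       [  0.        , 284.16226556, 197.39861756],
       [  0.        ,   0.        ,   1.        ]]), 'mount': array([[ 9.99998438e-01, -9.77627146e-04, -1.47257061e-03,
         4.59408415e-04],
       [-1.38096022e-03, -9.52135711e-01, -3.05672505e-01,
        -8.23393966e-02],
       [-1.10325332e-03,  3.05674061e-01, -9.52135574e-01,
         1.99354878e-02],
       [ 0.00000000e+00,  0.00000000e+00,  0.00000000e+00,
         1.00000000e+00]])}
```

View pics/top0.png

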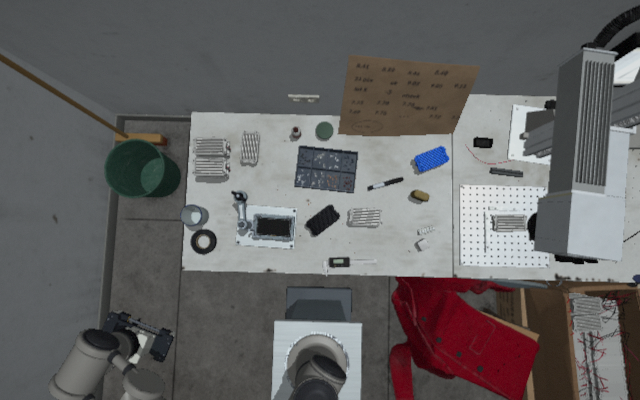

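View pics/scene0.png

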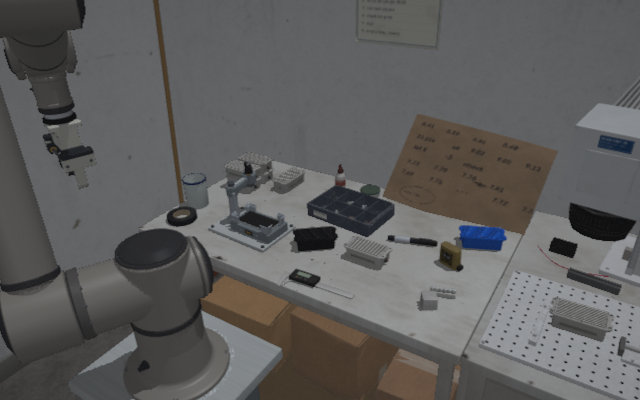

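```bash
cat > h.py <<'E'
import numpy as np,cv2
from station import sensors,eyes
from scipy.spatial.transform import Rotation as R
def cam(name,obs=None):
    c=eyes.camera_info(name);K=c["intrinsics"]
    if name=="wrist":
        o=obs or sensors.get_obs();T=np.eye(4);T[:3,:3]=R.from_quat(o["tcp_rot"]).as_matrix();T[:3,3]=o["ee_pos"]
        return K,T@c["mount"]
    return K,c["world_from_camera"]
def ray(C,uv,z):
    K,T=C;uv=np.atleast_2d(uv).astype(float)
    d=np.c_[(uv[:,0]-K[0,2])/K[0,0],-(uv[:,1]-K[1,2])/K[1,1],-np.ones(len(uv))]@T[:3,:3].T
    return T[:3,3]+d*((z-T[2,3])/d[:,2])[:,None]
def proj(C,P):
    K,T=C;p=(np.atleast_2d(P)-T[:3,3])@T[:3,:3]
    return np.c_[K[0,2]-K[0,0]*p[:,0]/p[:,2],K[1,2]+K[1,1]*p[:,1]/p[:,2]]
E
python3 - <<'E'
import cv2
from h import *
im=cv2.imread("pics/top0.png")
cv2.imwrite("pics/topc.png",cv2.resize(im[170:270,190:390],None,fx=4,fy=4,interpolation=cv2.INTER_CUBIC))
C=cam("top")
print(ray(C,[[365,217]],0.039),ray(C,[[273,227]],0.042),ray(C,[[240,228]],.14))
E
```

```text
[[ 0.53023208 -0.16138147  0.039     ]] [[0.48539596 0.16966494 0.042     ]] [[0.4782302  0.26664254 0.14      ]]
```

View pics/topc.png

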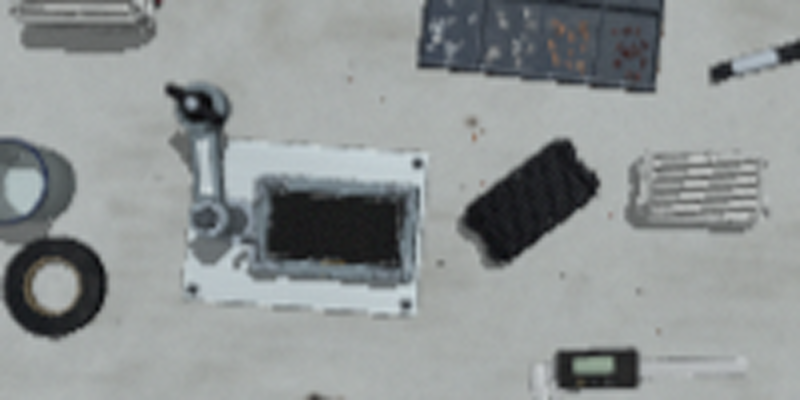

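Driver candidates in the top view: pale one at (365,217), black (323,220), blue (431,159), stack pair (211,150) with a neighbour (250,148), and the one on the hole plate (510,223). The pale one at (365,217) fits: it lies alone on the bench with the marker beyond it, fins up, and the crop confirms this. The clamp bed is at about (273,227), with the post to its left and the arm swung out. Next I look from above the clamp.

Emit:
{"api": "send_rows", "payload": {"plan": [[[-4.57,12.57,0,14.1],[-4.57,12.57,0,14.1],[-4.57,12.57,0,14.1],[-4.57,12.57,0,14.1],[-4.57,12.57,0,14.1],[-4.57,12.57,0,14.1],[-4.57,12.57,0,14.1],[-4.57,12.57,0,14.1],[-4.57,12.57,0,14.1],[-4.57,12.57,0,14.1],[-4.57,12.57,0,14.1],[-4.57,12.57,0,14.1]]]}}

```text
time_s: 1.3
ee_pos: [0.4837, 0.2409, 0.4043]
tcp_rot: [1.0, 0.002, -0.001, 0.001]
wrist_force: [-0.3, 0.1, -1.1]
width: 0.0917
```

Run:
```python
from h import *
o=sensors.get_obs(); print(o["time_s"],o["ee_pos"],o["tcp_rot"])
im=eyes.snapshot("wrist"); cv2.imwrite("pics/w1.png",im)
np.savez("w1.npz",p=o["ee_pos"],q=o["tcp_rot"])
```

```text
1.3 [0.48374845 0.24094063 0.40425281] [ 9.99998168e-01  1.74254506e-03 -5.46469217e-04  5.72645081e-04]
```

View pics/w1.png

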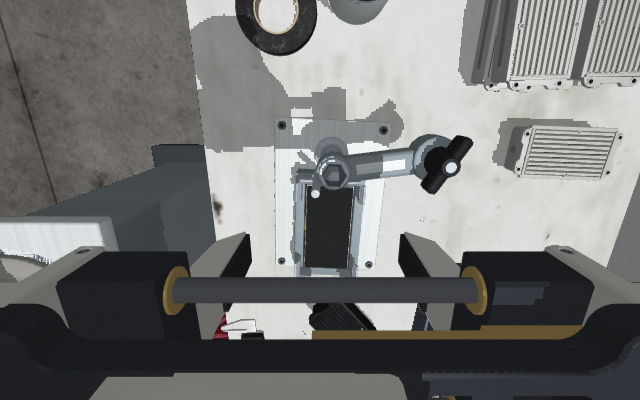

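The wrist view shows base-plate screws at (281,126), (384,131), (281,261) and (369,264), the post nut at (334,174), the stop pin at (315,194), the boss at (432,157), the knob at (452,168), and the black platen between y = 185 and 268.

```bash
python3 - <<'E'
from h import *
f=np.load("w1.npz");o={"ee_pos":f["p"],"tcp_rot":f["q"]};C=cam("wrist",o)
h=ray(C,[[281.5,125.5],[384,130.5],[281,261],[369,264.5]],.010);print("holes\n",h.round(4),"centre",h.mean(0).round(4))
a=h[0]-h[2];b=h[1]-h[3];print("yaw of +y:",np.degrees(np.arctan2(-a[0],a[1])),np.degrees(np.arctan2(-b[0],b[1])))
print("post",ray(C,[[334,174]],.143).round(4),"pin",ray(C,[[315,194]],.118).round(4),"boss",ray(C,[[432,157]],.126),"knob",ray(C,[[452,168]],.156).round(4))
im=cv2.imread("pics/w1.png");m=(im.max(2)<60).astype(np.uint8);m[:180]=0;m[275:]=0;m[:,:290]=0;m[:,365:]=0
n,l,s,c=cv2.connectedComponentsWithStats(m);i=1+s[1:,4].argmax();print(s[i],c[i],ray(C,[c[i]],.042).round(4))
cn=max(cv2.findContours((l==i).astype(np.uint8),0,2)[0],key=len);pts=ray(C,cn[:,0],.042)[:,:2]
r=cv2.minAreaRect((pts*1000).astype(np.float32));print("platen rect",r)
E
python3 - <<'E'
import cv2,numpy as np,sys
sys.path.insert(0,'.')
import os;os.chdir('.')
from h import *
C=cam("top");im=cv2.imread("pics/top0.png")
crop=im[200:236,340:390];g=cv2.cvtColor(crop,6);hsv=cv2.cvtColor(crop,40)
print(g[::3,::3])
E
```

```text
holes
 [[0.429  0.3003 0.01  ]
 [0.5606 0.2947 0.01  ]
 [0.4201 0.1038 0.01  ]
 [0.5517 0.0987 0.01  ]] centre [0.4903 0.1994 0.01  ]
yaw of +y: -2.6006667566500092 -2.6036115937994633
post [[0.4928 0.2682 0.143 ]] pin [[0.4753 0.2422 0.118 ]] boss [[0.58250884 0.28061307 0.126     ]] knob [[0.5886 0.2768 0.156 ]]
[ 305  186   48   83 3371] [327.8748146 227.7558588] [[0.4892 0.1725 0.042 ]]
platen rect ((488.63623046875, 170.87704467773438), (115.85738372802734, 56.8518180847168), 87.52569580078125)
[[179 177 174 178 177 177 176 175 174 174 174 170 175 174 174 174 173]
 [176 176 177 176 177 175 174 175 177 175 174 174 176 174 175 176 173]
 [176 177 178 177 175 176 176 175 174 175 176 174 174 173 174 175 174]
 [175 174 176 157 164 125 136 140 192 161 172 172 162 157 174 175 174]
 [174 175 174 131 157 108 130 129 174 184 155 157 173 145 176 174 174]
 [157 174 175 105 153 124 127 165 179 155 155 164 173 131 172 173 174]
 [166 175 177 106 143 117 128 174 181 154 156 161 162 152 174 172 174]
 [176 173 149 131 124 134 162 171 179 153 161 173 162 166 170 172 171]
 [173 168 126 104 129 140 143 146 156 167 152 175 175 154 162 171 170]
 [173 175 174 150 148 147 148 146 151 118 104 102 138 169 170 165 162]
 [172 174 170 173 171 172 170 172 172 170 167 168 166 166 167 168 168]
 [173 171 170 171 172 166 169 167 166 168 168 164 168 165 171 168 168]]
```

Emit:
{"api": "send_rows", "payload": {"plan": [[[1.5,10.4,0,0],[1.5,10.4,0,0],[1.5,10.4,0,0],[1.5,10.4,0,0],[1.5,10.4,0,0],[1.5,10.4,0,0],[1.5,10.4,0,0],[1.5,10.4,0,0],[1.5,10.4,0,0],[1.5,10.4,0,0]]]}}

```text
time_s: 2.35
ee_pos: [0.5297, -0.0689, 0.4048]
tcp_rot: [1.0, 0.003, -0.0, 0.0]
wrist_force: [0.2, 0.4, 0.4]
width: 0.0921
```

Run:
```python
from h import *
o=sensors.get_obs(); print(o["time_s"],o["ee_pos"],o["tcp_rot"])
im=eyes.snapshot("wrist"); cv2.imwrite("pics/w2.png",im[60:280,200:520].repeat(2,0).repeat(2,1)); cv2.imwrite("w2full.png",im)
np.savez("w2.npz",p=o["ee_pos"],q=o["tcp_rot"])
```

```text
2.35 [ 0.5296738  -0.06894923  0.40478397] [ 9.99995465e-01  2.96733334e-03 -4.14593674e-04  3.05553973e-04]
```

View pics/w2.png

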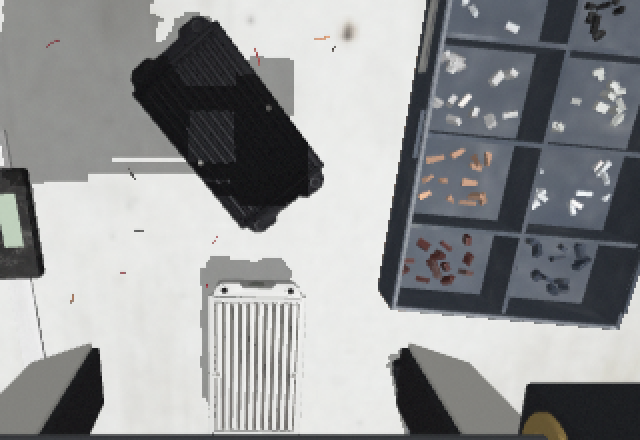

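Run:
```python
from h import *
f=np.load("w2.npz");C=cam("wrist",{"ee_pos":f["p"],"tcp_rot":f["q"]})
full=lambda p:np.array(p)/2+[200,60]
P=ray(C,full([[215,303],[299,303],[213.5,430],[297,430],[218,283],[304,283],[225,291],[291,291]]),.039);print(P.round(4))
im=cv2.imread("w2full.png");g=cv2.cvtColor(im,6).astype(int)
for v in (215,230,245,260,270): print(v,g[v,296:362])
C=cam("top");im=cv2.imread("pics/top0.png");g=cv2.cvtColor(im,6).astype(int)
print(ray(C,[[348,217],[381,217],[365,208],[365,226]],.036).round(4))
```

```text
[[ 0.5087 -0.116   0.039 ]
 [ 0.5633 -0.1156  0.039 ]
 [ 0.5066 -0.2111  0.039 ]
 [ 0.5651 -0.2106  0.039 ]
 [ 0.5108 -0.1023  0.039 ]
 [ 0.566  -0.1018  0.039 ]
 [ 0.5152 -0.1077  0.039 ]
 [ 0.5578 -0.1073  0.039 ]]
215 [231 231 231 232 147 144 144 146 208 225 228 134 190 238 236 126 158 233
 241 117 103 232 243 129 113 227 242 155 122 224 241 199 122 182 238 240
 127 138 235 237 116 116 232 243 129 113 232 244 161 122 217 244 203 193
 240 236 231 235 234 234 234 235 235 236 237 236]
230 [233 233 233 233 233 151 148 147 203 224 227 179 179 235 234 126 160 232
 237 126 139 231 242 118 126 231 241 125  84 229 242 144 112 231 241 158
 121 224 240 193 124 213 239 206 124 159 236 235 125 138 233 243 159 239
 234 232 233 233 232 234 234 234 235 237 236 236]
245 [230 228 227 229 231 149 144 147 177 224 226 168 201 231 233 124 180 233
 235 125 159 230 236 126 154 231 238 125 139 230 240 126 132 228 239 114
 104 231 239 122 113 230 239 124 117 229 239 128 114 227 237 150 216 232
 232 229 234 234 234 234 234 234 234 233 234 234]
260 [229 229 229 229 229 229 230 159 176 224 227 176 175 232 206 122 186 233
 203 121 187 233 203 122 174 233 192 122 176 234 203 122 191 234 200 122
 192 235 199 122 214 235 188 121 216 235 198 123 216 236 198 192 230 231
 228 232 233 233 234 234 233 232 233 233 234 234]
270 [229 228 227 226 227 228 228 229 224 225 227 175 186 231 203 120 188 231
 188 121 224 231 180 120 222 232 182 121 226 232 158 118 230 232 155 110
 232 235 120 112 227 235 143 116 227 234 125 114 228 234 123 230 230 231
 233 234 234 234 232 233 234 233 234 234 234 234]
[[ 0.5287 -0.1     0.036 ]
 [ 0.5319 -0.2198  0.036 ]
 [ 0.5631 -0.1612  0.036 ]
 [ 0.4978 -0.1622  0.036 ]]
```

Emit:
{"api": "send_rows", "payload": {"plan": [[[0.16,3.1,0,0],[0.16,3.1,0,0],[0.16,3.1,0.5,0],[0.16,3.1,2,0],[0.16,3.1,3.5,0],[0.16,3.1,5,0],[0.16,3.1,6,0],[0.16,3.1,6.8,0],[0.16,3.1,7.2,0],[0.16,3.1,7.36,0],[0.16,3.1,7.36,0],[0.16,3.1,7.36,0]]], "grip": 91.8}}

```text
time_s: 3.6
ee_pos: [0.5355, -0.1621, 0.1853]
tcp_rot: [1.0, 0.003, 0.001, 0.001]
wrist_force: [-0.0, -0.7, 0.4]
width: 0.0917
```

Emit:
{"api": "send_rows", "payload": {"plan": [[[0,0,0,0],[0,0,0,0],[0,0,0,0],[0,0,0,0],[0,0,0,0],[0,0,0,0],[0,0,0,0],[0,0,0,0]]], "grip": 50}}

```text
time_s: 4.4
ee_pos: [0.5352, -0.1621, 0.1856]
tcp_rot: [1.0, 0.003, 0.0, 0.001]
wrist_force: [-3.9, -0.9, 5.1]
width: 0.063
```

Emit:
{"api": "send_rows", "payload": {"plan": [[[0,0,-0.5,0],[0,0,-1.5,0],[0,0,-3,0],[0,0,-4.5,0],[0,0,-5,0],[0,0,-5,0],[0,0,-5,0]]]}}

```text
time_s: 5.1
ee_pos: [0.5348, -0.1616, 0.3341]
tcp_rot: [1.0, 0.003, -0.001, 0.0]
wrist_force: [-0.2, -0.3, -4.5]
width: 0.0628
```

Run:
```python
from h import *
o=sensors.get_obs(); print(o["time_s"],o["ee_pos"],o["tcp_rot"],o["wrist_force"],o["width"])
im=eyes.snapshot("wrist"); cv2.imwrite("w3full.png",im);cv2.imwrite("pics/w3.png",cv2.resize(im[180:290,220:430],None,fx=3.5,fy=3.5,interpolation=0))
np.savez("w3.npz",p=o["ee_pos"],q=o["tcp_rot"])
```

```text
5.1 [ 0.53475607 -0.16164749  0.33409962] [ 9.99994488e-01  3.24769766e-03 -6.22313124e-04  3.00003376e-04] [-0.19783821 -0.29224746 -4.46440787] 0.06275148085542562
```

View pics/w3.png

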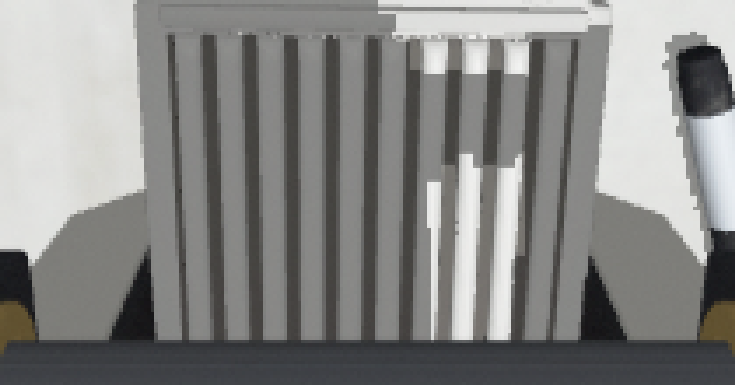

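The driver is held, squarely as far as this shows: fins run from crop x 165 to 580 and the far end lies above the crop's top edge. I locate that end next.

Run:
```python
from h import *
f=np.load("w3.npz");C=cam("wrist",{"ee_pos":f["p"],"tcp_rot":f["q"]})
im=cv2.imread("w3full.png")
cv2.imwrite("pics/w3b.png",cv2.resize(im[140:215,240:415],None,fx=4.4,fy=4.4,interpolation=0))
zt=f["p"][2]-.1856+.039
for v in (160,165,170,175,180,185,190): print(v,(ray(C,[[326,v]],zt)-f["p"]).round(4)[0,:2])
print((ray(C,[[268,195],[388,195],[271,270],[385,270]],zt)-f["p"]).round(4)[:,:2])
```

```text
160 [0.0014 0.0606]
165 [0.0014 0.0583]
170 [0.0015 0.056 ]
175 [0.0015 0.0537]
180 [0.0015 0.0513]
185 [0.0015 0.049 ]
190 [0.0016 0.0466]
[[-0.0255  0.0439]
 [ 0.0305  0.0444]
 [-0.0261  0.0038]
 [ 0.032   0.0043]]
```

View pics/w3b.png

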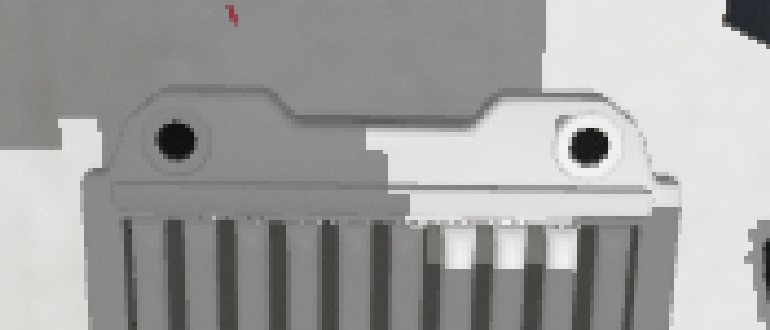

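Emit:
{"api": "send_rows", "payload": {"plan": [[[-0.2,-1,0,0.1],[-0.4,-2.4,0,0.2],[-0.6,-3.8,0,0.4],[-0.8,-5.2,0,0.6],[-1,-6.6,0,0.6],[-1.2,-8,0,0.6],[-1.35,-9.4,0,0.6],[-1.45,-10.4,0,0.6],[-1.49,-11,0,0.6],[-1.49,-11.18,0,0.6],[-1.49,-11.18,0,0.6],[-1.49,-11.18,0,0.6]]]}}

```text
time_s: 6.35
ee_pos: [0.4878, 0.1728, 0.3326]
tcp_rot: [1.0, -0.023, -0.002, 0.0]
wrist_force: [-0.9, -0.1, -3.8]
width: 0.063
```

Run:
```python
from h import *
o=sensors.get_obs(); print(o["time_s"],o["ee_pos"],o["tcp_rot"],o["wrist_force"],o["width"])
im=eyes.snapshot("wrist"); cv2.imwrite("pics/w4.png",cv2.resize(im[100:290,220:430],None,fx=3,fy=3,interpolation=0));cv2.imwrite("w4full.png",im)
np.savez("w4.npz",p=o["ee_pos"],q=o["tcp_rot"])
```

```text
6.35 [0.48779709 0.17278536 0.33259695] [ 9.99729629e-01 -2.31375348e-02 -2.26881599e-03  4.20282128e-04] [-0.86110679 -0.14561355 -3.81740712] 0.06299731368684032
```

View pics/w4.png

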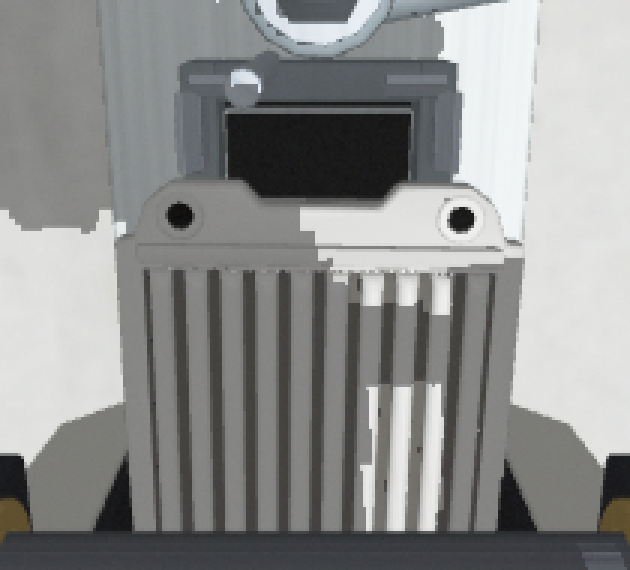

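Lug holes at crop (179,215)/(461,219) and platen edges at 226/411 share the same mid column (about 319), so driver and bed are aligned sideways. Lowering now.

Emit:
{"api": "send_rows", "payload": {"plan": [[[0,-0.03,0.5,0],[0,-0.03,1,0],[0,-0.03,1.5,0],[0,-0.03,1.9,0],[0,-0.03,2.2,0],[0,-0.03,2.5,0],[0,-0.03,2.8,0],[0,-0.03,3.0,0],[0,-0.03,3.2,0],[0,-0.03,3.3,0],[0,-0.03,3.3,0]]]}}

```text
time_s: 7.5
ee_pos: [0.4875, 0.1735, 0.2336]
tcp_rot: [1.0, -0.023, -0.002, 0.0]
wrist_force: [0.1, -0.9, -4.1]
width: 0.0633
```

Emit:
{"api": "send_rows", "payload": {"plan": [[[0,0,0.08,0],[0,0,0.15,0],[0,0,0.2,0],[0,0,0.22,0],[0,0,0.22,0]]]}}

```text
time_s: 8.0
ee_pos: [0.4875, 0.1735, 0.2276]
tcp_rot: [1.0, -0.023, -0.002, 0.0]
wrist_force: [-3.2, -1.3, 4.1]
width: 0.0629
```

Emit:
{"api": "send_rows", "payload": {"plan": [[[0,0,0,0],[0,0,0,0],[0,0,0,0],[0,0,0,0],[0,0,-1,0],[0,0,-2.5,0],[0,0,-4,0],[0,0,-5,0],[0,0,-5.6,0],[0,0,-5.6,0]]], "grip": 91.8}}

```text
time_s: 9.0
ee_pos: [0.4885, 0.1737, 0.3983]
tcp_rot: [1.0, -0.023, 0.001, -0.0]
wrist_force: [-0.0, 0.0, -0.3]
width: 0.0915
```

Run:
```python
from h import *
o=sensors.get_obs(); print(o["time_s"],o["ee_pos"],o["tcp_rot"],o["wrist_force"],o["width"])
im=eyes.snapshot("wrist"); cv2.imwrite("pics/w5.png",cv2.resize(im[40:290,200:520],None,fx=2.4,fy=2.4,interpolation=0));cv2.imwrite("w5full.png",im)
np.savez("w5.npz",p=o["ee_pos"],q=o["tcp_rot"])
```

```text
9.0 [0.48849942 0.1736848  0.39832824] [ 9.99726928e-01 -2.33465298e-02  9.48045544e-04 -3.31078565e-04] [-0.01812548  0.01412133 -0.2625683 ] 0.09154315371831359
```

View pics/w5.png

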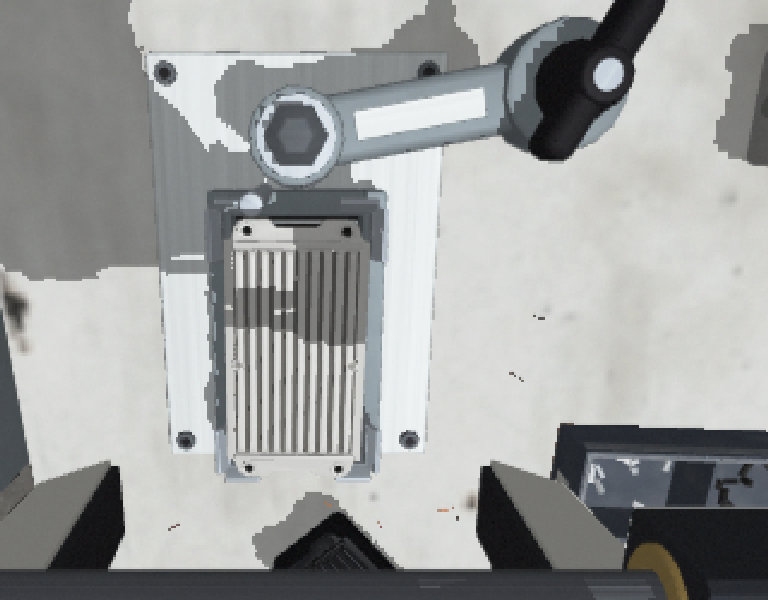

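The driver sits between the four guides. Lug holes are at crop (247,231), (347,231), (249,468) and (338,468); the nut is at (295,133) and the knob cap at (607,74).

Run:
```python
from h import *
f=np.load("w5.npz");C=cam("wrist",{"ee_pos":f["p"],"tcp_rot":f["q"]})
full=lambda p:np.array(p)/2.4+[200,40]
for z in (.06,.075): 
    q=ray(C,full([[247,231],[347,231],[249,468],[338,468]]),z)
    print("lug centre",q.mean(0).round(4),np.ptp(q,0).round(4))
n=ray(C,full([[295,133]]),.143)[0];b=ray(C,full([[607,74]]),.158)[0]
g=ray(C,full([[358,127],[485,104]]),.123)
# guide outer frame corners top .061
fr=ray(C,full([[208,192],[386,192],[226,480],[374,480]]),.061);print("frame",fr.round(4),fr.mean(0))
print("post",n,"knob",b,np.linalg.norm((b-n)[:2]))
d=b-n;print("arm world deg",np.degrees(np.arctan2(d[1],d[0])), "bar deg",np.degrees(np.arctan2(*(g[1]-g[0])[1::-1])))
w=ray(C,full([[552,150],[652,2]]),.1555);print("wing",w,np.degrees(np.arctan2(*(w[1]-w[0])[1::-1])),np.linalg.norm(w[1]-w[0]))
```

```text
lug centre [0.4881 0.1665 0.06  ] [0.053  0.1211 0.    ]
lug centre [0.4884 0.1708 0.075 ] [0.0505 0.1154 0.    ]
frame [[0.4526 0.2451 0.061 ]
 [0.5325 0.2415 0.061 ]
 [0.4496 0.1023 0.061 ]
 [0.5255 0.0988 0.061 ]] [0.49005274 0.17191445 0.061     ]
post [0.49313201 0.26545107 0.143     ] knob [0.58655624 0.27722508 0.158     ] 0.09416323618539514
arm world deg 7.1829664888444205 bar deg 7.102283651380524
wing [[0.57256728 0.25644984 0.1555    ]
 [0.59894077 0.29626462 0.1555    ]] 56.479324416027 0.04775749249459579
```

Emit:
{"api": "send_rows", "payload": {"plan": [[[1.79,-3.42,0,-19.95],[1.79,-3.42,0,-19.95],[1.79,-3.42,0,-19.95],[1.79,-3.42,0,-19.95],[1.79,-3.42,0,-19.95],[1.79,-3.42,0,-19.95],[1.79,-3.42,0,-19.95],[1.79,-3.42,0,-19.95],[1.79,-3.42,0,-19.95],[1.79,-3.42,0,-19.95],[1.79,-3.42,0,-19.95],[1.79,-3.42,0,-19.95]]], "grip": 60}}

```text
time_s: 10.25
ee_pos: [0.5465, 0.2735, 0.3938]
tcp_rot: [0.66, 0.751, -0.002, -0.001]
wrist_force: [0.1, -0.2, -0.5]
width: 0.0601
```

```bash
cat >> h.py <<'E'
def goto(x,y,z,yaw,o=None):
    "move numbers (units) from the present pose to world x,y,z and tool-x heading yaw (deg)"
    o=o or sensors.get_obs();M=R.from_quat(o["tcp_rot"]).as_matrix()
    y0=np.degrees(np.arctan2(M[1,0],M[0,0]));d=M.T@(np.array([x,y,z])-o["ee_pos"])/.03
    return np.r_[d,(y0-yaw+180)%360/5-36].round(3),round(y0,2)
E
python3 - <<'E'
from h import *
o=sensors.get_obs();print(o["time_s"],o["ee_pos"],o["qpos"]);print(goto(.547,.2738,.282,97.1))
E
```

```text
10.25 [0.54651279 0.27348332 0.3938369 ] [ 3.38543700e-01  5.11005025e-01  1.28618054e+00  4.08147976e-04
  1.34951620e+00 -1.36109711e+00]
(array([0.011, 0.036, 3.728, 0.055]), np.float64(97.38))
```

Emit:
{"api": "send_rows", "payload": {"plan": [[[0,0.03,1,0],[0,0.03,2,0],[0,0.03,2.8,0],[0,0.03,3.4,0],[0,0.03,3.73,0],[0,0.03,3.73,0],[0,0.03,3.73,0]]]}}

```text
time_s: 10.95
ee_pos: [0.547, 0.2735, 0.2819]
tcp_rot: [0.66, 0.751, -0.002, -0.001]
wrist_force: [0.2, -0.2, -0.1]
width: 0.0598
```

Emit:
{"api": "send_rows", "payload": {"plan": [[[0,0,0,0],[0,0,0,0],[0,0,0,0],[0,0,0,0]]], "grip": 32}}

```text
time_s: 11.35
ee_pos: [0.547, 0.2735, 0.2823]
tcp_rot: [0.66, 0.751, -0.002, -0.001]
wrist_force: [0.1, 0.4, 1.2]
width: 0.0339
```

Run:
```python
from h import *
o=sensors.get_obs();print(o["time_s"],o["ee_pos"],o["wrist_force"],o["moment"],o["width"])
P=np.array([.4924,.267])
for a in np.linspace(7.1,-92.6,13)[1:]:
    r=np.radians(a);print(round(a,1),goto(P[0]+.055*np.cos(r),P[1]+.055*np.sin(r),.282,a+90)[0].tolist())
```

```text
11.35 [0.54702055 0.27351922 0.28234417] [0.05024586 0.41273064 1.21694289] [ 0.0187999  -0.00590255  0.00959908] 0.03393603279352882
-1.2 [-0.255, -0.021, 0.012, 1.717]
-9.5 [-0.514, -0.079, 0.012, 3.379]
-17.8 [-0.762, -0.175, 0.013, 5.04]
-26.1 [-0.994, -0.305, 0.013, 6.702]
-34.4 [-1.204, -0.467, 0.014, 8.364]
-42.7 [-1.389, -0.658, 0.015, 10.025]
-51.1 [-1.544, -0.874, 0.016, 11.687]
-59.4 [-1.666, -1.11, 0.017, 13.349]
-67.7 [-1.753, -1.361, 0.018, 15.01]
-76.0 [-1.803, -1.621, 0.02, 16.672]
-84.3 [-1.814, -1.887, 0.021, 18.334]
-92.6 [-1.787, -2.151, 0.022, 19.995]
```

Emit:
{"api": "send_rows", "payload": {"plan": [[[-0.127,-0.005,0,0.83],[-0.255,-0.02,0,1.7],[-0.385,-0.045,0,2.55],[-0.514,-0.08,0,3.4],[-0.64,-0.125,0,4.2],[-0.762,-0.175,0,5.05],[-0.88,-0.235,0,5.87],[-0.994,-0.305,0,6.7],[-1.1,-0.385,0,7.5],[-1.2,-0.467,0,8.36],[-1.3,-0.56,0,9.2],[-1.39,-0.66,0,10]]]}}

```text
time_s: 12.55
ee_pos: [0.5334, 0.2297, 0.283]
tcp_rot: [0.916, 0.4, -0.001, -0.0]
wrist_force: [3.2, 0.5, -1.8]
width: 0.0323
```

Run:
```python
from h import *
o=sensors.get_obs();print(o["time_s"],o["ee_pos"],o["wrist_force"],o["moment"],o["width"])
P=np.array([.4924,.267])
for a in np.linspace(-42.7,-92.6,9)[1:]:
    r=np.radians(a);print(round(a,1),goto(P[0]+.055*np.cos(r),P[1]+.055*np.sin(r),.282,a+90)[0].tolist())
```

```text
12.55 [0.53336498 0.22972516 0.2829937 ] [ 3.17909712  0.54026625 -1.81730853] [ 0.22260556 -0.58852224 -0.01548425] 0.032257159781613774
-48.9 [-0.212, -0.023, 0.033, 1.228]
-55.2 [-0.409, -0.055, 0.033, 2.475]
-61.4 [-0.601, -0.109, 0.034, 3.723]
-67.6 [-0.787, -0.183, 0.034, 4.97]
-73.9 [-0.963, -0.276, 0.034, 6.218]
-80.1 [-1.128, -0.388, 0.034, 7.465]
-86.4 [-1.28, -0.518, 0.035, 8.713]
-92.6 [-1.416, -0.663, 0.035, 9.96]
```

Emit:
{"api": "send_rows", "payload": {"plan": [[[-0.212,-0.02,0.03,1.23],[-0.41,-0.055,0.03,2.48],[-0.6,-0.11,0.03,3.7],[-0.787,-0.18,0.03,4.97],[-0.96,-0.276,0.03,6.2],[-1.128,-0.388,0.03,7.46],[-1.28,-0.518,0.03,8.7],[-1.416,-0.66,0.03,9.96],[-1.416,-0.66,0.03,9.96],[-1.416,-0.66,0.03,9.96]]]}}

```text
time_s: 13.55
ee_pos: [0.49, 0.2121, 0.2823]
tcp_rot: [1.0, -0.021, -0.001, -0.0]
wrist_force: [-0.2, 0.2, -1.0]
width: 0.032
```

Run:
```python
from h import *
o=sensors.get_obs();print(o["time_s"],o["ee_pos"],o["wrist_force"],o["moment"],o["width"])
print(goto(.4899-.003,.212,.282,-2.6),goto(.4899-.005,.212,.282,-2.6))
```

```text
13.55 [0.48996144 0.21206326 0.28230054] [-0.22891771  0.17201042 -0.96446884] [-0.0761541   0.07824766  0.05477496] 0.03200975458092311
(array([-0.102,  0.006,  0.01 ,  0.034]), np.float64(-2.43)) (array([-0.168,  0.009,  0.01 ,  0.034]), np.float64(-2.43))
```

Emit:
{"api": "send_rows", "payload": {"plan": [[[-0.05,0,0,0],[-0.1,0,0,0],[-0.13,0,0,0],[-0.13,0,0,0]]]}}

```text
time_s: 13.95
ee_pos: [0.4862, 0.2121, 0.2824]
tcp_rot: [1.0, -0.021, -0.0, -0.0]
wrist_force: [2.4, -1.6, 0.5]
width: 0.0318
```

Emit:
{"api": "send_rows", "payload": {"plan": [[[-0.03,0,0,0],[-0.06,0,0,0],[-0.06,0,0,0]]]}}

```text
time_s: 14.25
ee_pos: [0.4851, 0.2121, 0.2824]
tcp_rot: [1.0, -0.021, 0.001, -0.0]
wrist_force: [6.5, -3.3, -3.2]
width: 0.0317
```

Emit:
{"api": "send_rows", "payload": {"plan": [[[-0.03,0,0,0],[-0.06,0,0,0],[-0.08,0,0,0],[-0.08,0,0,0]]]}}

```text
time_s: 14.65
ee_pos: [0.4842, 0.212, 0.2824]
tcp_rot: [1.0, -0.021, 0.003, -0.0]
wrist_force: [11.6, -1.4, -7.2]
width: 0.0318
```

Emit:
{"api": "send_rows", "payload": {"plan": [[[0.15,0,0,0],[0.15,0,0,0],[0.15,0,-0.5,0],[0.15,0,-1.5,0],[0.15,-0.3,-2.7,0],[0.15,-0.9,-3.7,0],[0.15,-0.9,-3.9,0],[0.15,-0.9,-3.9,0]]], "grip": 50}}

```text
time_s: 15.45
ee_pos: [0.4886, 0.2391, 0.4001]
tcp_rot: [1.0, -0.02, 0.004, -0.001]
wrist_force: [-0.7, 0.2, -0.5]
width: 0.05
```

Run:
```python
from h import *
o=sensors.get_obs(); print(o["time_s"],o["ee_pos"],o["tcp_rot"],o["qpos"])
im=eyes.snapshot("wrist"); cv2.imwrite("w6full.png",im)
s=eyes.snapshot("scene"); cv2.imwrite("s6.png",s)
np.savez("w6.npz",p=o["ee_pos"],q=o["tcp_rot"])
a=cv2.resize(im[100:300,230:430],(560,560),interpolation=0)[:, :420]
C=cam("scene");t=proj(C,[[.4435,.1745,.022]])[0];print("tab scene px",t)
u,v=t.astype(int);b=cv2.resize(s[v-40:v+40,u-26:u+27],(371,560),interpolation=0)
cv2.imwrite("pics/m6.png",np.hstack([a,b]))
```

```text
15.45 [0.48855627 0.23908935 0.40009191] [ 9.99783347e-01 -2.04670067e-02  3.74623882e-03 -5.71109138e-04] [ 3.14547846e-01  3.78507977e-01  1.48227398e+00 -1.44827863e-03
  1.27335949e+00  3.55904301e-01]
tab scene px [247.06211235 231.92832901]
```

View pics/m6.png

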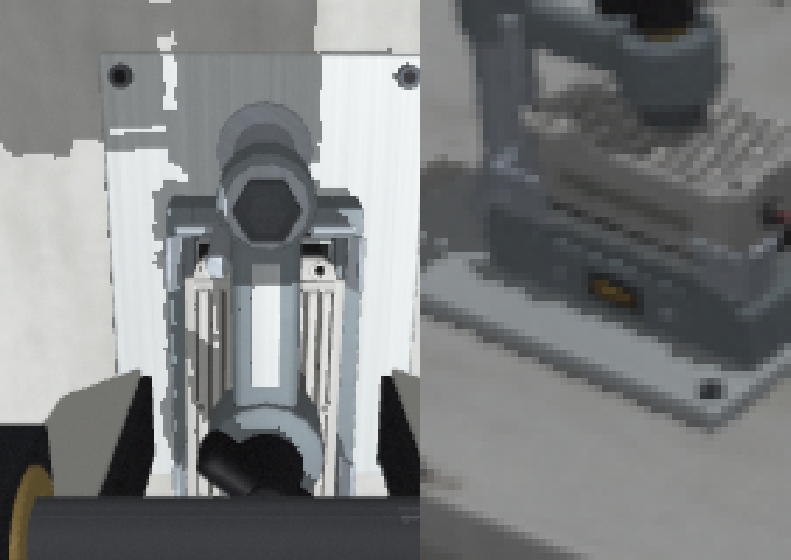

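The arm lies parallel with the bed, with its bar against the pin at crop (215,267). The brass tab is flush in its slot (scene px about 249,233). The wing is partly hidden, so I measure the boss and bar line numerically.

Run:
```python
from h import *
f=np.load("w6.npz");C=cam("wrist",{"ee_pos":f["p"],"tcp_rot":f["q"]})
full=lambda p:np.array(p)/2.8+[230,100]
print(ray(C,full([[264,455]]),.126),ray(C,full([[266,330],[266,265],[266,385]]),.123),ray(C,full([[266,207]]),.143))
f=np.load("w1.npz");C=cam("wrist",{"ee_pos":f["p"],"tcp_rot":f["q"]})
w=ray(C,[[430,188],[468,142]],.1555);print(np.degrees(np.arctan2(*(w[1]-w[0])[1::-1])))
s=cv2.cvtColor(cv2.imread("s6.png"),40);m=cv2.inRange(s,(8,90,50),(30,255,255));ys,xs=np.nonzero(m[215:255,225:275]);print("brass",len(xs),xs.mean()+225,ys.mean()+215,xs.min()+225,xs.max()+225)
print(goto(.488,.172,.38,47))
```

```text
[[0.48893327 0.17217481 0.126     ]] [[0.49153173 0.21954369 0.123     ]
 [0.49245492 0.24316804 0.123     ]
 [0.49071109 0.19854364 0.123     ]] [[0.49326869 0.2678598  0.143     ]]
56.07885517457101
brass 9 247.77777777777777 232.11111111111111 246 250
(array([ 0.074,  2.214,  0.603, -9.88 ]), np.float64(-2.4))
```

Emit:
{"api": "send_rows", "payload": {"plan": [[[0.09,2.21,0.3,-9.88],[0.09,2.21,0.3,-9.88],[0.09,2.21,0.3,-9.88],[0.09,2.21,0.3,-9.88],[0.09,2.21,0.3,-9.88],[0.09,2.21,0.6,-9.88],[0.09,2.21,0.6,-9.88],[0.09,2.21,0.6,-9.88],[0.09,2.21,0.6,-9.88]]]}}

```text
time_s: 16.45
ee_pos: [0.4885, 0.172, 0.3798]
tcp_rot: [0.918, 0.397, 0.001, 0.001]
wrist_force: [0.1, 0.4, 0.3]
width: 0.05
```

Run:
```python
from h import *
o=sensors.get_obs();print(o["time_s"],o["ee_pos"],o["tcp_rot"],o["qpos"][5]);print(goto(.4885,.172,.315,47))
```

```text
16.45 [0.48846988 0.17195356 0.37978777] [9.17610599e-01 3.97477730e-01 1.24840200e-03 8.26698009e-04] -0.6264246316443414
(array([-2.00e-03, -6.00e-03,  2.16e+00, -3.20e-02]), np.float64(46.84))
```

Emit:
{"api": "send_rows", "payload": {"plan": [[[0,0,0.7,0],[0,0,1.3,0],[0,0,1.8,0],[0,0,2.16,0],[0,0,2.16,0],[0,0,2.16,0]]]}}

```text
time_s: 17.05
ee_pos: [0.4889, 0.172, 0.3154]
tcp_rot: [0.918, 0.397, 0.001, 0.001]
wrist_force: [0.0, 0.4, 1.3]
width: 0.0501
```

Emit:
{"api": "send_rows", "payload": {"plan": [[[0,0,0,0],[0,0,0,0],[0,0,0,0],[0,0,0,0],[0,0,0,0],[0,0,0,0]]], "grip": 5}}

```text
time_s: 17.65
ee_pos: [0.4885, 0.1707, 0.3156]
tcp_rot: [0.918, 0.397, 0.0, 0.002]
wrist_force: [-2.3, -7.9, 3.5]
width: 0.0227
```

```bash
cat > tab.py <<'E'
from h import *
o=sensors.get_obs();M=R.from_quat(o["tcp_rot"]).as_matrix()
s=eyes.snapshot("scene");cv2.imwrite("s_last.png",s)
m=cv2.inRange(cv2.cvtColor(s,40),(8,90,50),(30,255,255));ys,xs=np.nonzero(m[215:255,225:275])
print(o["time_s"],o["ee_pos"].round(4),"yaw",np.degrees(np.arctan2(M[1,0],M[0,0])).round(2),"q6",round(o["qpos"][5],3),"F",o["wrist_force"].round(2),"M",o["moment"].round(3),"w",round(o["width"],4))
print("brass",len(xs),(xs.mean()+225,ys.mean()+215,xs.min()+225,xs.max()+225,ys.min()+215,ys.max()+215) if len(xs) else "")
E
python3 tab.py
```

```text
17.65 [0.4885 0.1707 0.3156] yaw 46.84 q6 -0.626 F [-2.31 -7.91  3.45] M [-1.54   0.499  0.088] w 0.0227
brass 9 (np.float64(247.77777777777777), np.float64(232.11111111111111), np.int64(246), np.int64(250), np.int64(231), np.int64(233))
```

Emit:
{"api": "send_rows", "payload": {"plan": [[[0,0,0,0],[0,0,0,0],[0,0,0,0]]]}}

```text
time_s: 18.0
ee_pos: [0.4885, 0.1707, 0.3156]
tcp_rot: [0.918, 0.398, -0.0, 0.002]
wrist_force: [-0.4, -2.6, 0.9]
width: 0.0225
```

Run:
```python
from h import *
im=eyes.snapshot("wrist");cv2.imwrite("w7full.png",im)
t=eyes.snapshot("top");cv2.imwrite("t7.png",t)
s=cv2.imread("s_last.png")
cv2.imwrite("pics/m7.png",np.hstack([cv2.resize(s[180:230,222:282],(600,500),interpolation=0)]))
```

```text
(no output)
```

View pics/m7.png

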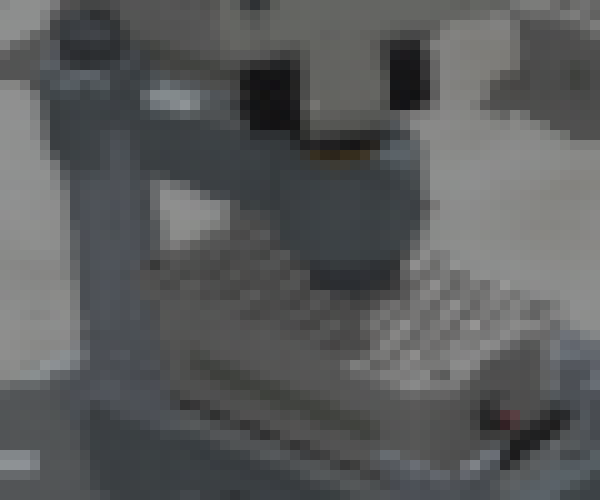

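The scene crop shows the wing's black ends sticking out on both sides of the fingers at (270,95) and (408,75). So the jaws sit across the knob's middle, on its central bulge (22.5 mm). A first quarter turn is safe, because the tab needs at least 2.4 rad from here.

Emit:
{"api": "send_rows", "payload": {"plan": [[[0,0,0,1],[0,0,0,2],[0,0,0,3],[0,0,0,4.5],[0,0,0,6],[0,0,0,7.5],[0,0,0,9],[0,0,0,10.5],[0,0,0,12],[0,0,0,12],[0,0,0,12]]]}}

```text
time_s: 19.2
ee_pos: [0.4885, 0.1706, 0.3156]
tcp_rot: [0.994, -0.113, 0.001, 0.002]
wrist_force: [-1.0, -0.6, 0.9]
width: 0.0217
```

```bash
python3 tab.py
python3 - <<'E'
import cv2
im=cv2.imread("s_last.png")
cv2.imwrite("pics/m8.png",cv2.resize(im[180:255,222:282],(480,600),interpolation=0))
E
```

```text
19.2 [0.4885 0.1706 0.3156] yaw -12.96 q6 0.418 F [-1.02 -0.62  0.92] M [-0.51   0.38  -0.107] w 0.0217
brass 10 (np.float64(247.7), np.float64(232.2), np.int64(246), np.int64(250), np.int64(231), np.int64(233))
```

View pics/m8.png

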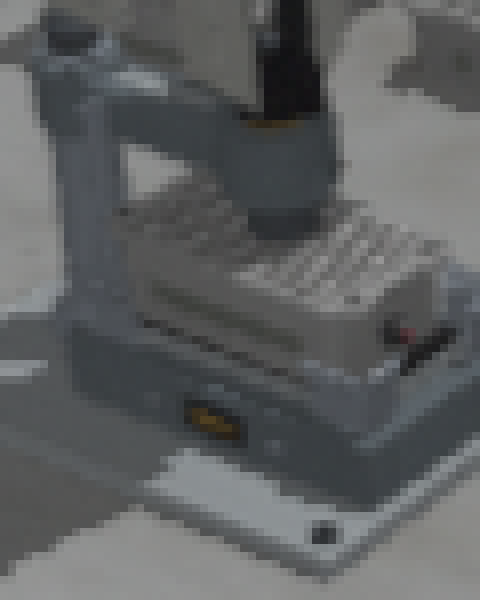

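The wing has turned with the jaws and now points towards the camera, the moment about z is -0.11 Nm, and the tab is still flush at crop (213,420). Continuing, with the tab checked numerically from here on.

Emit:
{"api": "send_rows", "payload": {"plan": [[[0,0,0,1],[0,0,0,2],[0,0,0,3],[0,0,0,4.5],[0,0,0,6],[0,0,0,7.5],[0,0,0,9],[0,0,0,10.5],[0,0,0,12],[0,0,0,12],[0,0,0,12]]]}}

```text
time_s: 20.35
ee_pos: [0.4884, 0.1707, 0.3156]
tcp_rot: [0.805, -0.593, 0.002, 0.001]
wrist_force: [-0.9, -1.8, 1.5]
width: 0.0222
```

```bash
python3 tab.py
```

```text
20.35 [0.4884 0.1707 0.3156] yaw -72.72 q6 1.461 F [-0.87 -1.82  1.54] M [-0.225  0.389 -0.077] w 0.0222
brass 9 (np.float64(247.77777777777777), np.float64(232.11111111111111), np.int64(246), np.int64(250), np.int64(231), np.int64(233))
```

Emit:
{"api": "send_rows", "payload": {"plan": [[[0,0,0,1],[0,0,0,2],[0,0,0,3],[0,0,0,3]]]}}

```text
time_s: 20.8
ee_pos: [0.4884, 0.1707, 0.3156]
tcp_rot: [0.721, -0.692, 0.002, 0.001]
wrist_force: [-1.3, -1.2, 0.9]
width: 0.0222
```

```bash
python3 tab.py
```

```text
20.8 [0.4884 0.1707 0.3156] yaw -87.64 q6 1.721 F [-1.25 -1.19  0.89] M [-0.211  0.418  0.01 ] w 0.0222
brass 10 (np.float64(247.7), np.float64(232.2), np.int64(246), np.int64(250), np.int64(231), np.int64(233))
```

Emit:
{"api": "send_rows", "payload": {"plan": [[[0,0,0,1],[0,0,0,2],[0,0,0,3],[0,0,0,3]]]}}

```text
time_s: 21.25
ee_pos: [0.4884, 0.1707, 0.3156]
tcp_rot: [-0.627, 0.779, -0.002, -0.001]
wrist_force: [-1.0, -1.9, 1.4]
width: 0.0225
```

```bash
python3 tab.py
```

```text
21.25 [0.4884 0.1707 0.3156] yaw -102.38 q6 1.979 F [-0.97 -1.95  1.37] M [-0.144  0.409  0.032] w 0.0225
brass 9 (np.float64(247.77777777777777), np.float64(232.11111111111111), np.int64(246), np.int64(250), np.int64(231), np.int64(233))
```

Emit:
{"api": "send_rows", "payload": {"plan": [[[0,0,0,1],[0,0,0,2],[0,0,0,2]]]}}

```text
time_s: 21.6
ee_pos: [0.4884, 0.1707, 0.3156]
tcp_rot: [-0.558, 0.83, -0.002, -0.001]
wrist_force: [-1.1, -2.6, 0.2]
width: 0.0224
```

```bash
python3 tab.py
```

```text
21.6 [0.4884 0.1707 0.3156] yaw -112.12 q6 2.148 F [-1.06 -2.63  0.15] M [-0.258  0.364  0.045] w 0.0224
brass 13 (np.float64(248.23076923076923), np.float64(232.53846153846155), np.int64(246), np.int64(251), np.int64(231), np.int64(234))
```

```bash
python3 - <<'E'
from h import *
C=cam("scene");print(proj(C,[[.4435,.1745,.022],[.4335,.175,.022]]))
a=cv2.imread("s6.png").astype(int);b=cv2.imread("s_last.png").astype(int)
d=b[226:242,238:258].sum(2)-a[226:242,238:258].sum(2);print(d)
E
python3 tab.py
```

```text
[[247.06211235 231.92832901]
 [244.68474616 233.51661457]]
[[   6    5  -10  -21  -26  -40  -18    5    1    2    0    5    4  -14
    -6   -9  -36   -1   65   68]
 [   8    3    1    4   -7   -9  -11  -44  -52    4    3    5    4    4
     6   -1   -5   -3  -37  -72]
 [   5    5    4    5    5    3    4  -10  -15   -9  -58  -63    4    0
     5    1   11   -2  -13  -18]
 [  -2    9    3    4    4    2    6   -2   -3   -3  -17  -24  -18  -13
     4    6    5    6    2    3]
 [   1    3    1    3    7    6    4    4    5    7    3    6   -8   -3
    -8  -16    2    3    4    8]
 [   6    5    3    4    0    4    5    8    5   -1  -10    9   -4    3
     2   -2    1  -30  -40    3]
 [   4    2    2    1    2    3   -3   11   11    4   -2    9   24    6
     1   -1    3   -8  -10   -7]
 [   8    4    2    3    8    5    5   11    1    6   22   36   39   30
     4    3    3    3    4   -1]
 [-142 -136 -136  -97    7    5    2    7    3    1   10   20   16   17
     4    6    6    4    4    4]
 [-173 -170 -174 -161 -136  -98    5    4    4    5    5    5    6    1
     4    3    5  -16  -
[... 179 characters left out ...]
4   12
     3    3    1    3    9    1]
 [-172 -173 -169 -172 -172 -171 -171 -168 -103  -27  -10    7  -41  -92
     7    4    4    3    1    2]
 [-156 -173 -170 -169 -173 -107  -27  -25  -15    6    7    7   -3  -59
  -139 -136  -97    5   10    4]
 [ -44  -82  -74  -25  -23  -14    8    4    7    8    8    8  -36 -134
  -173 -174 -163 -139  -95    7]
 [   3  -11  -14    9    8    6    8   10    5    7  -31 -113 -137 -173
  -171 -175 -175 -175 -126    2]]
21.65 [0.4884 0.1707 0.3156] yaw -112.01 q6 2.147 F [-1.66 -1.44  0.99] M [-0.194  0.369 -0.027] w 0.0222
brass 12 (np.float64(248.16666666666666), np.float64(232.41666666666666), np.int64(246), np.int64(251), np.int64(231), np.int64(234))
```

Emit:
{"api": "send_rows", "payload": {"plan": [[[0,0,0,1],[0,0,0,2],[0,0,0,3],[0,0,0,3]]]}}

```text
time_s: 22.1
ee_pos: [0.4884, 0.1707, 0.3156]
tcp_rot: [-0.447, 0.895, -0.002, -0.0]
wrist_force: [-1.2, -1.3, 1.1]
width: 0.0221
```

```bash
cat >> tab.py <<'E'
a=cv2.imread("s6.png").astype(int);b=s.astype(int)
print((b-a)[229:238,240:254].sum(2))
E
python3 tab.py
```

```text
22.1 [0.4884 0.1707 0.3156] yaw -126.9 q6 2.406 F [-1.18 -1.27  1.11] M [-0.136  0.28   0.018] w 0.0221
brass 24 (np.float64(247.54166666666666), np.float64(232.95833333333334), np.int64(244), np.int64(251), np.int64(231), np.int64(235))
[[   5    4    3    2    5    0    4   -4  -19  -25  -36  -45    0    5]
 [   1    4    5    2    2    0    2    2    6    6  -13  -15   -8  -14]
 [   6    5    3    6   11   41   32   -5  -13    9   -2    3    2   -5]
 [  -1    2    6    6   22   83   64   12   -6    6   25    3    1    2]
 [   2    0    6   26   38   48   69   75   67   42   38   21    0    3]
 [-139 -100    5    6   15   17   24   40   70   98   83   31    4    4]
 [-172 -158 -139  -92    4    6   10   14   24   30   19    4   -1    7]
 [-171 -174 -168 -159 -135 -143  -96    5    9    8    0   -1    5    5]
 [-172 -175 -174 -176 -174 -174 -162 -144 -139  -98    6    6    5    7]]
```

The brass blob grew from 9 to 24 px, and its left and lower edges moved by (-2, +2) px. That matches the projected 10 mm travel (-2.4, +1.6), so the tab is out. Releasing now.

Emit:
{"api": "send_rows", "payload": {"plan": [[[0,0,0,0],[0,0,0,0],[0,0,0,0],[0,0,0,0],[0,0,-1,0],[0,0,-2.5,0],[0,0,-4,0],[0,0,-4.5,0],[0,0,-4.5,0]]], "grip": 50}}

```text
time_s: 23.05
ee_pos: [0.4884, 0.1714, 0.4534]
tcp_rot: [-0.448, 0.894, -0.003, 0.003]
wrist_force: [0.0, 0.2, 0.2]
width: 0.05
```

```bash
python3 tab.py; python3 -c "
from h import *
print(goto(.42,.32,.45,-126.9),goto(.49,.30,.42,-2.6))"
```

```text
23.05 [0.4884 0.1714 0.4534] yaw -126.76 q6 2.404 F [0.05 0.17 0.22] M [0.051 0.171 0.012] w 0.05
brass 25 (np.float64(247.16), np.float64(232.92000000000002), np.int64(244), np.int64(251), np.int64(231), np.int64(235))
[[   0    4    3   -1    1   -1   -4   -1    1    2    8    2    0    4]
 [   1    3    1    0   -3    0    4    3    3    4   -5   -1    0   32]
 [  -1    1   -1    0   34  121  116   -8   -6    6   -1    1    3   15]
 [   0   -1    2   27  102  203  186  125   96   66   22    2   -3   -4]
 [  -4   -1    2   25   62  106  175  212  192  175  137   23   -2    3]
 [  -1   -2    3    5   15   24   53   88  142  179  118   23   -2    0]
 [  -2    4    3    3    1    2    7   14   35   44   13    2    1    3]
 [ -69    0    5  -45 -138 -144  -96    2    4    7   -2   -3    2    4]
 [ -95   -1   -1  -56 -180 -174 -165 -146 -145 -102    1    5   -2    2]]
(array([-2.612,  4.786,  0.012,  0.027]), np.float64(-126.76)) (array([ -3.475,   2.522,   1.023, -24.833]), np.float64(-126.76))
```

Run:
```python
from h import *
a=cv2.imread("s6.png");b=cv2.imread("s_last.png")
# shift of boss/arm and driver patches between before-tightening and now
for n,(u,v,w,h) in {"driver":(240,205,45,25),"boss":(247,190,20,15),"tapemeasure":(435,235,35,40),"gauge":(415,280,45,35),"marker":(380,228,60,20),"tape":(162,203,36,25)}.items():
    s0=a if n in("driver","boss") else cv2.imread("pics/scene0.png")
    r=cv2.matchTemplate(b[v-8:v+h+8,u-8:u+w+8],s0[v:v+h,u:u+w],5);_,mx,_,l=cv2.minMaxLoc(r);print(n,round(mx,3),l[0]-8,l[1]-8)
from station import close_job
print(sensors.get_obs()["time_s"])
```

```text
driver 0.921 0 1
boss 0.974 0 0
tapemeasure 1.0 0 0
gauge 0.999 0 0
marker 0.993 0 0
tape 1.0 0 0
23.1
```

```bash
python3 -c "
from station import close_job
print(close_job())"
```

```text
the job is handed in; nothing more can be done
None
```

I laid the pale, free-lying driver in the clamp bed and swung the arm in until it met its stop. I then turned the wing knob about 3.0 rad, stopped when the brass tab sprang out, lifted clear and handed the job in at 23 s.

**Last checks:**
- **Tab:** it is out. Its patch in the scene camera moved by about (-2, +2) px, against (-2.4, +1.6) px expected for 10 mm. It stayed out after I let go of the knob.
- **Arm:** the boss has not moved in the image since the swing-in. The stop was confirmed by the push force rising to 11.6 N as the gripper moved only about 2 mm further.
- **Driver:** it lies between the guides and shifted 1 px downward during tightening, which fits the platen sinking.
- **Bystanders:** the tape roll, marker, gauge block and tape measure show no shift.
- **Contact:** the gripper touches nothing, with wrist force near zero.

**Did not match or not measured:**
- **Knob grip:** the jaws closed to 22.5 mm on the knob's middle instead of the 11 mm wing thickness. The knob still turned with them.
- **Foot force:** I could not measure it. I take it from the tab having sprung, which happens at 12 to 15 N.
- **Tab picture:** the picture-viewing limit was used up, so the tab check was by pixel numbers only.

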